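Box a sushi set in a gift box with a sliding divider

TASK

Box up the blue-and-white sushi set: slide the gift box's divider back towards the middle until both bays are wide enough, lay the long footed platter lengthwise in the front bay (the one nearer the robot), and in the back bay stand the blue-banded teacup at the left end, the square sauce dish at the right end, squared up with the box, and the soy jug midway between them (front, back, left and right as seen from the robot). Everything must stand upright and flat on the box floor with a clear gap between the cup, jug and dish; it is porcelain, so set each piece down, do not drop it. Leave the unfinished pink-and-white cup, the pigment bowl and the palette plate where they are.

Things in the scene. Friction and masses are not known exactly. Their poses are not given: they have to be found in the camera images.
- gift_box: Shallow open box of light-brown wood with cream floor, fixed to the bench: outside 192 (x) by 276 (y) by 26 mm high, walls 8 thick, inner floor 6 above the bench. Origin: centre of its underside. x points from its front (robot side) to its back, y to its left, z up; turned by up to 0.2 rad. A divider parallel to y parts it into a front and a back bay.
- divider (a joint): Position (m) of the dark wooden divider along the box's x: 0 = mid-box (each bay 84 mm wide), negative = nearer the front; limits -0.062 to 0.062. Starts too far forward (-0.036 to -0.058). About 1.5 N of friction; stays where left. Panel 8 thick, top 25 above the bench; at each end a saddle rides on the box wall (30 long in x, top 32 above the bench) and carries an upright finger grip.
- divider_grip (a point): Middle of the finger grip on the divider's left (+y) end: a dark block 12 thick (x), 26 wide (y), from 31 to 59 mm above the bench; the point is 46 above the bench and 132 to the left of the divider's middle. Axes as the box's. There is an equal grip on the right end.
- platter: Long white platter with blue flowers and end stripes, 62 (x) by 210 (y), 40 mm high: a slab 12 thick (28 to 40 above its underside) on two cross feet at y = +-65. Origin: centre of its underside. About 0.42 kg. Starts left of the box, its length pointing roughly away from the robot.
- teacup: Upright open white teacup with cobalt-blue bands and blue rim, round, diameter 60, 70 high, wall 4. Origin: centre of its underside. About 0.18 kg.
- soy_jug: Dark cobalt-blue round soy jug, diameter 48 and straight-sided up to 60 mm, shoulder at 68, white lid with a knob, 81 high in all; a small spout near the top points along its +x, reaching 34 mm from the axis between 50 and 70 mm height. Origin: centre of its underside. About 0.26 kg. Any final heading will do.
- sauce_dish: Small square white sauce dish, deep, with pale-blue rim and a blue flower inside, 60 by 60, 42 high, wall 5, straight-sided from 5 mm up. Origin: centre of its underside, x and y along its sides. About 0.16 kg.
- raw_cup: Bystander: unfinished cup standing upside down, white above and pink below, diameter 68 at the bench and 50 at the top, 92 high. Origin: centre of its underside. To be left alone.
- pigment_bowl: Bystander: white bowl of blue pigment with drips, rim diameter 90, 50 high, behind the box. Origin: centre of its underside. To be left alone.
- palette_plate: Bystander: small white plate with blue paint spots, diameter 116, 16 high, behind the box. Origin: centre of its underside. To be left alone.

How it is judged:
At the end, for the whole second after the job is handed in: All at rest, flat on the box floor (4 mm, 4 deg). Divider within 26 mm of mid. Platter in front of it, aligned to 11 deg. Behind it: cup over 60 mm left of mid, dish over 60 mm right (squared to 12 deg), jug within 28 mm of mid, 4 mm clear of both (z of platter in the frame of gift_box between 0.002 and 0.01 m and angle between each of platter, teacup, soy_jug, sauce_dish's own z axis and vertical below 0.07 rad and linear speed of each of platter, teacup, soy_jug, sauce_dish below 0.02 m/s and z of teacup in the frame of gift_box between 0.002 and 0.01 m and z of soy_jug in the frame of gift_box between 0.002 and 0.01 m and z of sauce_dish in the frame of gift_box between 0.002 and 0.01 m and x of platter in the frame of divider_grip below -0.03 m and x of platter in the frame of gift_box above -0.075 m and angle between the y axis of platter and the y axis of gift_box, either way round below 0.2 rad and x of each of teacup, soy_jug, sauce_dish in the frame of divider_grip above 0.022 m and x of each of teacup, soy_jug, sauce_dish in the frame of gift_box below 0.075 m and y of teacup in the frame of gift_box between 0.06 and 0.115 m and y of sauce_dish in the frame of gift_box between -0.115 and -0.06 m and y of soy_jug in the frame of gift_box between -0.028 and 0.028 m and (angle between the x axis of sauce_dish and the x axis of gift_box, either way round below 0.21 rad or angle between the x axis of sauce_dish and the y axis of gift_box, either way round below 0.21 rad) and horizontal distance between soy_jug and teacup above 0.058 m and horizontal distance between soy_jug and sauce_dish above 0.058 m and contact force between soy_jug and teacup below 0.02 N and contact force between soy_jug and sauce_dish below 0.02 N and value of joint divider between -0.026 and 0.028 m); the robot touches nothing.
It fails at once if a piece of the set is dropped or knocked over (faster than 0.6 m/s while the fingers do not hold it: a fall of about 18 mm) ((linear speed of platter above 0.6 m/s and contact force between the fingers and platter below 0.05 N) or (linear speed of teacup above 0.6 m/s and contact force between the fingers and teacup below 0.05 N) or (linear speed of soy_jug above 0.6 m/s and contact force between the fingers and soy_jug below 0.05 N) or (linear speed of sauce_dish above 0.6 m/s and contact force between the fingers and sauce_dish below 0.05 N)).
It fails at once if the unfinished cup, pigment bowl or palette plate is moved (more than 25 mm) or tipped (distance of any of raw_cup, pigment_bowl, palette_plate from where it was at the start of the episode above 0.025 m or angle between any of raw_cup, pigment_bowl, palette_plate's own z axis and vertical above 0.3 rad).
It also fails if it takes over 104 s, if anything falls off the work surface, if the arm or the gripper's body presses on something with over 40 N, if the wrist force passes 120 N, or if a joint passes its speed limit or range.

ROBOT

A 7-joint arm with a two-finger parallel gripper is mounted at the origin on the work surface. World frame = base frame: x ahead of the robot, y to its left, z up, the work surface at z = 0. Lengths are in m, angles in rad, forces in N, time in s.
With the tool pointing down it reaches from about 0.425 to 0.95 m from the base axis. Payload 4.7 kg.
Tool frame: the origin (TCP) lies on the centre line of the jaws, within the pads' length; the fingertips stand robot.nose_length ahead of it and the grasp point (between the pads) lies 8 mm behind it (robot.nose_length is the distance from the TCP to the fingertips, in m); z points along the fingers, y is the line along which they close (so a half turn about z gives the same grasp; the last joint's range is limited). The gripper opens to 85 mm and grips with 20 to 120 N. Pads are 22 mm wide; open, the fingers measure 114 mm over their backs; the gripper's body (76 mm by 85 mm) begins 54 mm behind the grasp point. The pads swing forward as they close: fully open they stand 13 mm farther back than shut.
Start: joints at [-1.346, 0.469, -0.049, 1.532, 0.024, 1.141, -0.082], TCP at [0.169, 0.653, 0.242] pointing down, gripper open.
Joint ranges: [-2.59, 2.59], [-0.33, 1.99], [-1.39, 1.29], [0.1, 2.45], [-1.04, 4.18], [0.21, 1.99], [-2.66, 2.66]. Speed limits (rad/s): [2.57, 2.57, 3.14, 3.14, 3.14, 3.14, 3.14].

INTERFACE

Orientations are given as [roll, pitch, yaw] about the fixed x, y, z axes, in that order (R = Rz(yaw) Ry(pitch) Rx(roll)).
In Python, from plant import robot gives the robot as it stands. Calls block until the motion is done:
- robot.goto(position, orientation): joint-space move of the TCP to a pose.
- robot.move_straight(position, vel=0.15, attitude=None, contact_N=None): straight line of the TCP; attitude=None keeps the orientation; vel is the mean speed in m/s. With contact_N (N) it stops when the force on the tool has changed by that much, and returns True; else False.
- robot.move_joints(angles): joint-space move.
- robot.grip(opening, strength=None): opening from 0.0 (shut) to 1.0 (fully open); strength is the grip in N (None keeps the last); returns when the fingers have stopped.
- robot.sleep(seconds).
- robot.inverse_kinematics(position, orientation): joint angles nearest the present ones, or None.
- robot.sense(): the state.
- robot.grab_frame(name): name is "scene" or "top"; returns a dict with "image" (384x512x3 uint8, red, green, blue), "range_z" (384x512 float32, m along the optical axis (not along the pixel's ray), 0 where there is no reading), "fx", "fy", "cx", "cy" (pixels), "R" (3x3) and "t" (3): a world point X has camera coordinates R X + t. Camera axes: x right, y down, z forward; pixel columns grow to the right and rows downward; lengths in m; the calibration is good to about 2 mm. A picture is of the moment at which its call begins.
A pose or a line that the arm cannot do raises robot.IKError and nothing moves.
- robot.close_job(): hands the job in; it is judged then, once.
The state is a dict: "t": time; "joint_pos": joint angles; "joint_velocities": joint speeds; "effort": joint torques, N m; "tcp_pos": TCP position; "tcp_rot": TCP orientation; "wrist_force": force on the tool from outside, world axes, zero at the start; "torque": the same for the moment, N m; "opening": opening from 0.0 (shut) to 1.0 (fully open); "gripper_force": force on a finger pad.
Only numpy, scipy, OpenCV 4.12 (cv2) and the standard library are available. Lean on these libraries where they do the work, as an engineer would, in place of code of your own. Each camera call takes 0.05 s, during which the arm holds its last target. There are 200 camera calls.

## Working session

There is one attempt and no reset: what is moved stays moved. The work goes in short steps, each a Python script; the robot and the scene stay as the last script left them, time stands still between calls to the robot, and variables do not carry over. Pictures are saved under pics/ and viewed, at most 14 in all, crops included, and the job is handed in when it is done.

```bash
ls; mkdir -p pics
python3 - <<'E'
from plant import robot
import cv2,numpy as np
print(robot.nose_length, robot.sense())
for n in("scene","top"):
    f=robot.grab_frame(n); cv2.imwrite(f"pics/{n}0.png",cv2.resize(f["image"][:,:,::-1],(800,600)))
    np.savez(f"{n}0.npz",**f); print(n,f["fx"],f["cx"],f["R"],f["t"])
E
```

```text
pics
0.011 {'t': 0.0, 'joint_pos': array([-1.3459063 ,  0.46947501, -0.0486319 ,  1.5336958 ,  0.02406328,
        1.14098876, -0.08233558]), 'joint_velocities': array([-0.00048024, -0.00016474,  0.00085655,  0.00068812, -0.00057545,
       -0.00027001,  0.0013311 ]), 'effort': array([-1.68226461e-04, -5.10313153e+01, -4.63518302e-02, -2.37712240e+01,
        1.08178423e-02,  7.53924076e-03,  2.92921165e-06]), 'tcp_pos': array([0.16929164, 0.65284398, 0.24123807]), 'tcp_rot': array([-3.13960948e+00,  2.24880620e-05,  2.88781638e+00]), 'wrist_force': array([ 0.3711166 , -0.27728136,  0.52539901]), 'torque': array([-0.01568913,  0.01076561,  0.02393577]), 'gripper_force': 0.0, 'opening': 1.0017002155908592}
scene 402.553123584855 258.6167703485311 [[-0.87109962  0.49088066 -0.01488742]
 [ 0.2640729   0.44262522 -0.85694132]
 [-0.41406637 -0.75041261 -0.51519894]] [ 0.52923786 -0.09994838  1.39211118]
top 425.9866257864554 245.86752838184776 [[ 0.02341761 -0.99969224  0.00818809]
 [-0.99759697 -0.02390117 -0.06503095]
 [ 0.06520664 -0.00664555 -0.99784965]] [-1.13699089e-03  6.17661550e-01  1.37606580e+00]
```

View pics/top0.png

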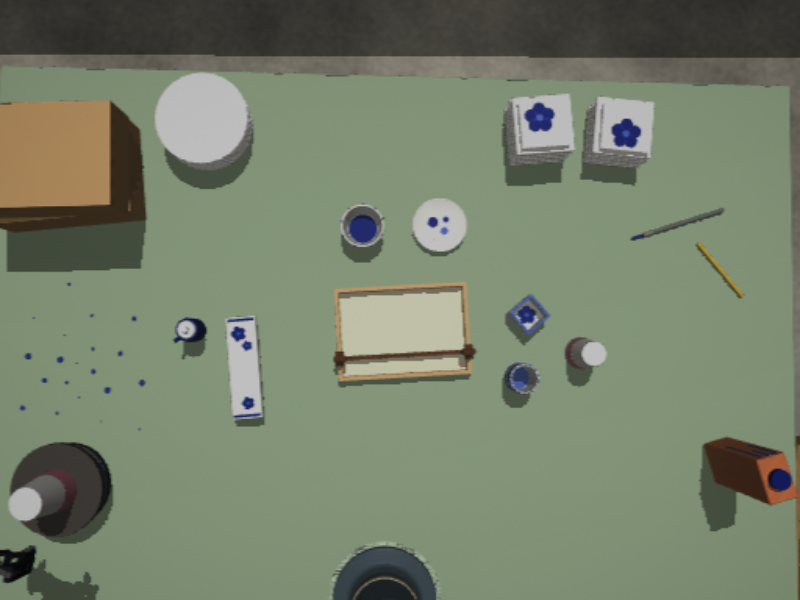

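View pics/scene0.png

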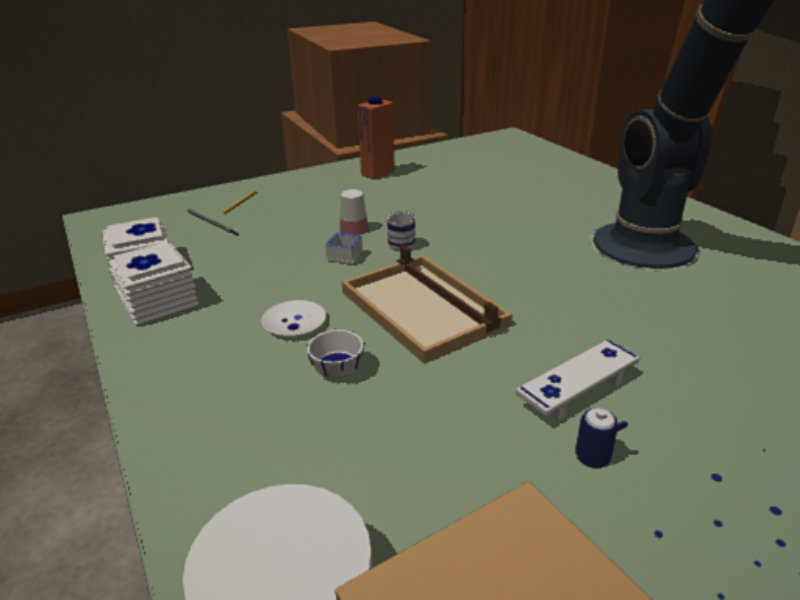

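The top view shows, in 800x600 pixels: jug (188,330), platter (245,368), box (403,332) with its divider forward, dish (528,316) turned about 45°, cup (521,378), and raw cup (585,354). Next I'll measure them from the depth data.

```bash
cat > vis.py <<'E'
import numpy as np,cv2
def cloud(f):
    z=f["range_z"]; v,u=np.indices(z.shape)
    c=np.stack([(u-f["cx"])/f["fx"]*z,(v-f["cy"])/f["fy"]*z,z],-1)
    return (c-f["t"])@f["R"]   # R^T (c-t)
def sel(P,ctr,r,z0,z1):
    m=(np.hypot(P[...,0]-ctr[0],P[...,1]-ctr[1])<r)&(P[...,2]>z0)&(P[...,2]<z1)
    return P[m]
def rect(p):
    (cx,cy),(w,h),a=cv2.minAreaRect((p[:,:2]*1000).astype(np.float32)); return np.round([cx,cy,w,h,a],1)
def circ(p):
    A=np.c_[2*p[:,:2],np.ones(len(p))]; s=np.linalg.lstsq(A,(p[:,:2]**2).sum(1),rcond=None)[0]
    return np.round(np.r_[s[:2],np.sqrt(s[2]+s[0]**2+s[1]**2)]*1000,1)
E
python3 - <<'E'
from vis import *
for n in("top","scene"):
    f=dict(np.load(n+"0.npz")); P=cloud(f)
    if n=="top":
        px=lambda u,v:P[int(v/1.5625),int(u/1.5625)]
        C={k:px(*q) for k,q in dict(jug=(187,330),plat=(245,350),box=(403,312),dish=(528,316),cup=(521,378),raw=(592,354),bowl=(362,228),plate=(440,225),gl=(339,357),gr=(469,351),bench=(300,450),st=(0,0)).items()}
        for k,q in C.items(): print(k,np.round(q*1000))
    print(n)
    def go(k,r,z0,z1,fn):
        p=sel(P,C[k],r,z0,z1)
        print(k,z0,len(p), p.mean(0)*1000 if len(p) else 0, fn(p) if len(p)>4 else '')
    go("plat",.16,.034,.046,rect); go("box",.19,.02,.029,rect); go("dish",.05,.034,.046,rect)
    go("cup",.045,.062,.076,circ);go("cup",.045,.02,.06,circ); go("jug",.05,.074,.09,circ); go("jug",.05,.06,.073,circ); go("jug",.05,.02,.045,circ)
    go("gl",.025,.05,.065,rect); go("gr",.025,.05,.065,rect)
    go("raw",.045,.08,.1,circ); go("bowl",.06,.042,.056,circ); go("plate",.07,.01,.02,circ)
E
```

```text
jug [543. 408.  80.]
plat [505. 299.  40.]
box [594. -24.  12.]
dish [ 591. -288.   13.]
cup [ 462. -277.    8.]
raw [ 515. -399.   90.]
bowl [771.  66.  15.]
plate [ 781. -100.    3.]
gl [497. 105.  61.]
gr [ 516. -160.   60.]
bench [298. 182.  -1.]
st [1644. 1321. -761.]
top
plat 0.034 1239 [470.88072913 300.69486736  40.11409704] [467.5 336.2 211.6 135.9   6.3]
box 0.02 721 [550.13726835 -22.52240408  25.21358133] [618.1 -18.9 322.8 276.6   4.6]
dish 0.034 120 [ 594.3483108  -286.42042121   41.47666021] [ 593.5 -285.2   60.7   60.8   42.5]
cup 0.062 93 [ 461.60770544 -269.45427786   68.99798518] [ 462.1 -269.    28. ]
cup 0.02 88 [ 462.86447475 -269.89134032   38.65188134] [ 462.4 -267.8   28. ]
jug 0.074 44 [544.55019219 412.18237361  76.80133273] [544.6 413.   11.2]
jug 0.06 128 [543.23795771 411.35997062  68.49572136] [542.8 413.6  18.9]
jug 0.02 27 [543.05909844 395.18865137  32.98138455] [544.9 413.2  23.6]
gl 0.05 30 [492.21249436 104.06797817  59.39287956] [492.2 103.8   9.6  22.6   1.5]
gr 0.05 32 [ 514.11967732 -158.91895193   58.49192177] [ 514.1 -158.9    9.6   22.8    
[... 605 characters left out ...]
6 [ 469.69325936 -257.69588905   42.81058343] [ 464.4 -268.7   28.4]
jug 0.074 27 [547.90688376 414.22163044  78.49429184] [547.2 413.9   4.5]
jug 0.06 315 [551.29256245 419.49516639  67.63545814] [546.5 416.7  18.2]
jug 0.02 213 [561.48098888 424.01319271  32.38725479] [546.8 413.   23.4]
gl 0.05 40 [496.70357616 106.06235499  55.31448235] [497.1 105.3  12.2  27.3   8.2]
gr 0.05 29 [ 517.11391291 -155.9550556    55.07913496] [ 516.2 -157.2   12.2   28.3    0.9]
raw 0.08 95 [ 521.45480186 -395.51162949   87.88587113] [ 519.5 -399.    19.4]
bowl 0.042 252 [769.73275836  63.14203848  46.7749047 ] [770.6  65.8  42.3]
plate 0.01 291 [ 780.00523941 -108.97397008   13.33182836] [781.8 -97.6  50.9]
```

```bash
python3 - <<'E'
from vis import *
from scipy.optimize import least_squares
for n in("top","scene"):
    P=cloud(dict(np.load(n+"0.npz")))
    p=sel(P,(.465,.30),.125,.034,.046); p=p[p[:,1]<.365]; print(n,'plat',rect(p))
    p=sel(P,(.55,-.02),.21,.020,.0295); p=p[(p[:,0]<.70)&(p[:,1]<.15)&(p[:,1]>-.19)]; print('box',rect(p))
    # wall-midline fit: distance of points from rectangle 184x268
    def res(q):
        c,s=np.cos(q[2]),np.sin(q[2]); d=p[:,:2]-q[:2]; x=d@[c,s]; y=d@[-s,c]
        e=np.abs(np.c_[np.abs(x)-.092,np.abs(y)-.134]); return np.minimum(e.min(1),.012)
    r=least_squares(res,[.553,-.023,.08],x_scale=[.01,.01,.05],diff_step=1e-3); print('boxfit',r.x,np.sqrt((r.fun**2).mean()))
    q=r.x
    for g in((.495,.105),(.5155,-.158)):
        t=sel(P,g,.03,.045,.066); c=(t[:,:2].max(0)+t[:,:2].min(0))/2; d=c-q[:2]; print('grip boxframe',d@[np.cos(q[2]),np.sin(q[2])],d@[-np.sin(q[2]),np.cos(q[2])])
E
python3 - <<'E'
from plant import robot
import numpy as np
for p in([.495,.105,.05],[.465,.3,.05],[.505,-.02,.2],[.46,-.269,.05],[.594,-.285,.05],[.545,.413,.05],[.6,-.1,.05],[.59,.05,.05]):
    o=[]
    for y in np.arange(-3,4)*np.pi/4+.08:
        q=robot.inverse_kinematics(p,[np.pi,0,y]); o.append((round(y,2),None if q is None else np.round(q[6],2)))
    print(p,o)
E
```

```text
top plat [470.2 300.2 209.   63.8   6.3]
box [553.  -24.2 192.1 276.6   4.6]
boxfit [ 0.55273409 -0.02396294  0.07841732] 0.006019729152689425
grip boxframe -0.05032396695065772 0.13214499922060224
grip boxframe -0.04905576082639449 -0.13157998720998174
scene plat [473.3 300.5 210.2  64.3   6.4]
box [554.8 -22.6 195.5 285.3   4.6]
boxfit [ 0.55567581 -0.02231359  0.07612868] 0.005908308560827093
grip boxframe -0.05043122661327097 0.1312624889430319
grip boxframe -0.04956656538843092 -0.13145032131256743
[0.495, 0.105, 0.05] [(np.float64(-2.28), np.float64(2.14)), (np.float64(-1.49), np.float64(2.08)), (np.float64(-0.71), np.float64(-1.65)), (np.float64(0.08), np.float64(-1.31)), (np.float64(0.87), np.float64(-0.62)), (np.float64(1.65), np.float64(0.08)), (np.float64(2.44), np.float64(0.78))]
[0.465, 0.3, 0.05] [(np.float64(-2.28), np.float64(1.67)), (np.float64(-1.49), np.float64(2.34)), (np.float64(-0.71), np.float64(-2.04)), (np.float64(0.08), np.float64(-1.72)), (np.float64(0.87), np.float64(-1.04)), (np.float64(1.65), np.float64(-0.34)), (np.float64(2.44), np.float64(0.33))]
[0.5
[... 1052 characters left out ...]
 (np.float64(0.87), np.float64(-1.12)), (np.float64(1.65), np.float64(-0.46)), (np.float64(2.44), np.float64(0.23))]
[0.6, -0.1, 0.05] [(np.float64(-2.28), np.float64(2.65)), (np.float64(-1.49), np.float64(-2.13)), (np.float64(-0.71), np.float64(-1.34)), (np.float64(0.08), np.float64(-0.88)), (np.float64(0.87), np.float64(-0.12)), (np.float64(1.65), np.float64(0.65)), (np.float64(2.44), np.float64(1.41))]
[0.59, 0.05, 0.05] [(np.float64(-2.28), np.float64(2.3)), (np.float64(-1.49), np.float64(-2.36)), (np.float64(-0.71), np.float64(-1.58)), (np.float64(0.08), np.float64(-1.19)), (np.float64(0.87), np.float64(-0.44)), (np.float64(1.65), np.float64(0.27)), (np.float64(2.44), np.float64(0.94))]
```

```bash
cat > arm.py <<'E'
from plant import robot
import numpy as np
from numpy import pi
B=np.array([.554,-.023]); b=.0785
R=np.array([[np.cos(b),-np.sin(b)],[np.sin(b),np.cos(b)]])
def bx(x,y): return B+R@[x,y]
def go(xy,z,yaw): robot.goto([*xy,z],[pi,0,yaw])
def line(xy,z,vel=.15,yaw=None,**k): return robot.move_straight([*xy,z],vel=vel,attitude=None if yaw is None else [pi,0,yaw],**k)
def st(tag=''):
    s=robot.sense(); print(tag,'t %.1f'%s["t"],np.round(s["tcp_pos"],4),'open %.3f'%s["opening"],'gf %.1f'%s["gripper_force"],'F',np.round(s["wrist_force"],1))
E
python3 - <<'E'
from arm import *
robot.grip(.5,40)
g=bx(-.050,.132)
go(g,.11,b+pi/2); st('above')
line(g,.048); st('down')
robot.grip(0); st('grip')
line(bx(0,.132),.048,vel=.06); st('slid')
robot.grip(.4); line(bx(0,.132),.14,vel=.2); st('up')
E
```

```text
above t 2.9 [0.494  0.106  0.1101] open 0.499 gf 0.0 F [ 0.1  1.3 -0. ]
down t 3.5 [0.4942 0.1048 0.0482] open 0.498 gf 0.0 F [-0.3 -0.1  0.6]
grip t 3.9 [0.4944 0.1049 0.049 ] open 0.131 gf 42.5 F [-1.1 -0.9  6.4]
slid t 4.8 [0.5448 0.1089 0.049 ] open 0.130 gf 42.4 F [1.  0.7 5.4]
up t 5.8 [0.5429 0.1087 0.1393] open 0.400 gf 0.0 F [-1.   0.4 -0.9]
```

Run:
```python
from arm import *
robot.grip(1.0)
c=np.array([.471,.300])
go(c,.12,.11); st()
line(c,.035,vel=.1); st('down')
robot.grip(0,60); st('grip')
line(c,.15,vel=.12); robot.sleep(.3); st('up')
import cv2
f=robot.grab_frame("scene"); cv2.imwrite("pics/s1.png",f["image"][60:300,150:450,::-1].repeat(2,0).repeat(2,1))
```

```text
t 7.8 [0.4713 0.2995 0.1201] open 0.994 gf 0.0 F [-0.1 -0.3 -0.1]
down t 8.8 [0.4715 0.3001 0.0355] open 0.996 gf 0.0 F [0.7 0.4 0.2]
grip t 9.2 [0.4714 0.3004 0.0361] open 0.708 gf 65.0 F [-1.1 -0.6  6.2]
up t 10.6 [0.4709 0.2998 0.1496] open 0.707 gf 65.7 F [-0.1  0.4 -4.2]
```

View pics/s1.png

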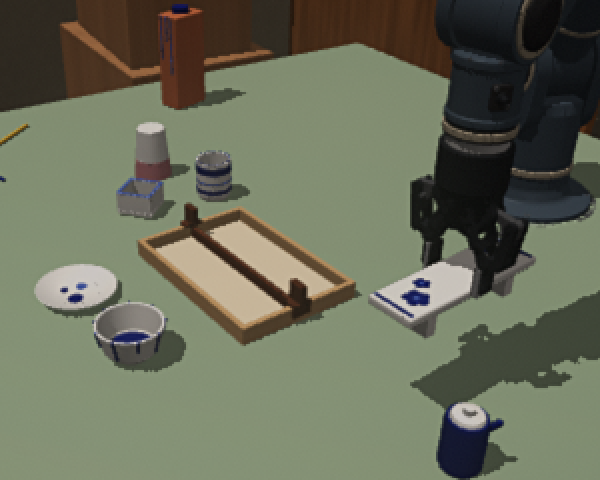

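The picture shows the platter held level at (450,275) and the divider near mid-box. I'll place it next.

Run:
```python
from arm import *
p=bx(-.046,0)
go(p,.15,b+pi/2); robot.sleep(.2); st()
line(p,.06,vel=.1); robot.sleep(.2); st('low')
print(line(p,.039,vel=.02,contact_N=4)); st('touch')
robot.grip(.82); st('open')
line(p,.15,vel=.15); st('up')
# cup: pick at upper part
robot.grip(1.0)
c=np.array([.4635,-.2685])
go(c,.15,b); line(c,.048,vel=.1); st('cup down')
robot.grip(0,30); st('cup grip')
line(c,.15,vel=.12); st('cup up')
import cv2
for n in("scene","top"):
    f=robot.grab_frame(n); cv2.imwrite(f"pics/{n}2.png",cv2.resize(f["image"][100:300,100:430,::-1],None,fx=2,fy=2)); np.savez(f"{n}2.npz",**f)
```

```text
t 12.5 [ 0.5082 -0.026   0.1499] open 0.701 gf 65.7 F [ 0.3  0.3 -4.6]
low t 13.8 [ 0.5085 -0.0266  0.0605] open 0.704 gf 65.7 F [-0.3  0.5 -4.9]
True
touch t 14.6 [ 0.508  -0.0266  0.0421] open 0.703 gf 66.7 F [-1.2 -0.4  4.3]
open t 14.9 [ 0.5068 -0.0265  0.0412] open 0.817 gf 0.0 F [ 0.3 -0.1  0.1]
up t 15.8 [ 0.5075 -0.0264  0.1493] open 0.824 gf 0.0 F [-0.6  0.3  0.3]
cup down t 18.2 [ 0.4639 -0.2689  0.0486] open 1.005 gf 0.0 F [-0.3 -0.4 -0.2]
cup grip t 18.6 [ 0.464  -0.269   0.0489] open 0.705 gf 32.0 F [-1.   0.4  5.2]
cup up t 19.6 [ 0.463  -0.268   0.1493] open 0.702 gf 32.8 F [ 0.1 -0.2 -2.5]
```

View pics/scene2.png

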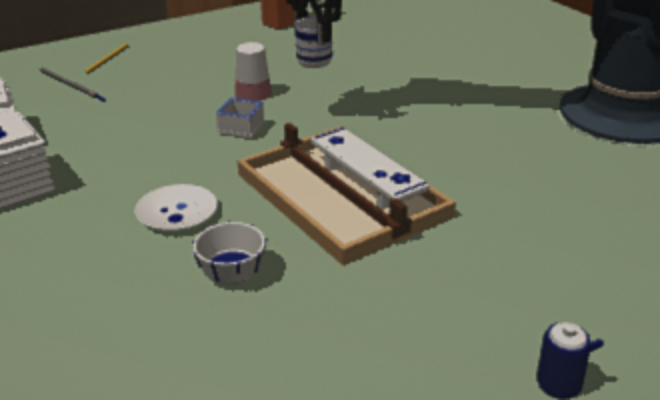

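View pics/top2.png

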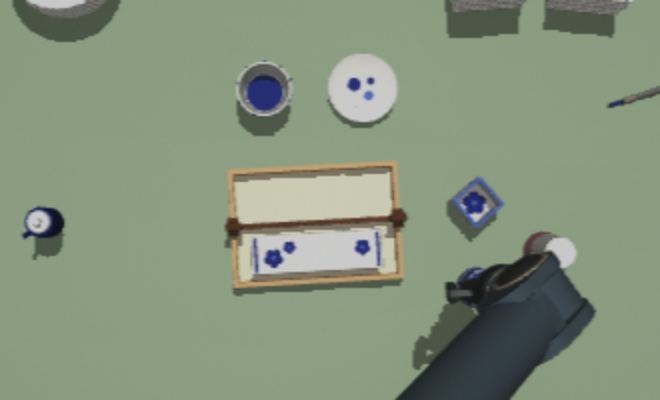

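The platter sits in the front bay, the divider is mid-box and the cup is held. Next: place the cup, then pick and place the dish.

Run:
```python
from arm import *
import cv2
def place(p,zt,yaw,op):
    go(p,.16,yaw); robot.sleep(.2)
    line(p,zt+.018,vel=.1); robot.sleep(.3); st('low')
    print(line(p,zt-.004,vel=.02,contact_N=3)); st('touch')
    robot.grip(op); st('open'); line(p,.16,vel=.12)
place(bx(.046,.082),.0549,b,.80)
robot.grip(1.0)
c=np.array([.5945,-.2847]); y=.75
go(c,.15,y); line(c,.024,vel=.1); st('dish down')
robot.grip(0,30); st('dish grip'); z=robot.sense()["tcp_pos"][2]
line(c,.16,vel=.12); st('up')
place(bx(.046,-.082),z+.006,b,.80)
robot.grip(1.0); go([.50,.30],.2,1.65)
for n in("scene","top"):
    f=robot.grab_frame(n); np.savez(f"{n}3.npz",**f)
    cv2.imwrite(f"pics/{n}3.png",cv2.resize(f["image"][100:300,100:430,::-1],None,fx=2,fy=2))
```

```text
low t 22.5 [0.5936 0.0625 0.0733] open 0.706 gf 32.8 F [-0.1  0.7 -1.4]
True
touch t 23.4 [0.5932 0.0623 0.055 ] open 0.703 gf 33.4 F [-0.2 -0.2  5. ]
open t 23.6 [0.5922 0.0625 0.0539] open 0.799 gf 0.0 F [0.5 0.5 0.6]
dish down t 27.7 [ 0.595  -0.285   0.0248] open 1.003 gf 0.0 F [ 0.1 -0.3 -0.6]
dish grip t 28.0 [ 0.5949 -0.285   0.0248] open 0.699 gf 33.6 F [-0.1  0.3  5.1]
up t 29.3 [ 0.594  -0.2843  0.159 ] open 0.698 gf 33.0 F [-0.4 -0.3 -0.9]
low t 31.9 [ 0.6065 -0.1011  0.0491] open 0.698 gf 32.9 F [ 0.4 -0.1 -1.9]
True
touch t 32.7 [ 0.6061 -0.1011  0.0307] open 0.695 gf 33.8 F [0.3 0.2 5. ]
open t 33.0 [ 0.6052 -0.1006  0.0296] open 0.795 gf 0.0 F [-0.  -0.5  1.3]
```

View pics/top3.png

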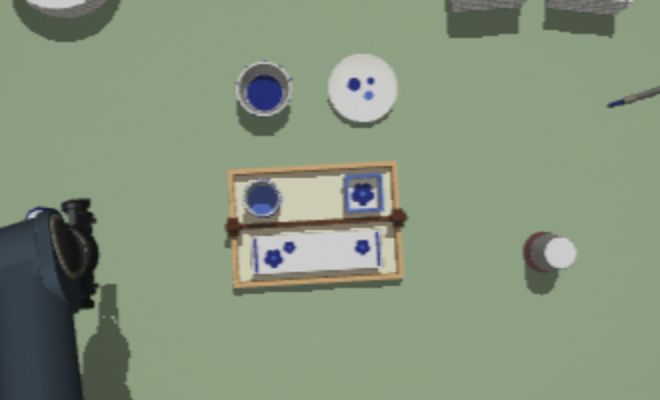

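View pics/scene3.png

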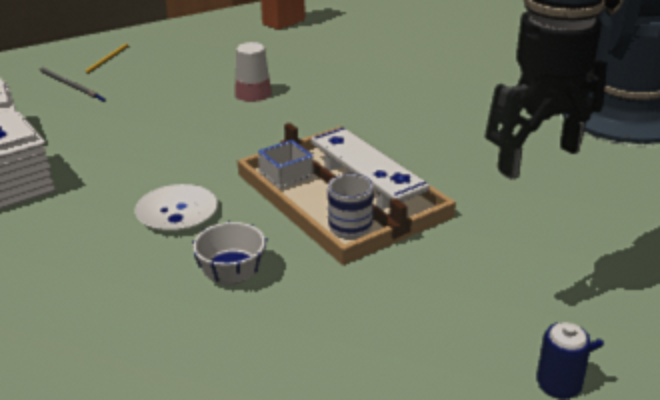

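The cup and dish stand correctly at the ends of the back bay. The jug is last.

Run:
```python
from arm import *
import cv2
from vis import *
c=np.array([.5455,.4133])
go(c,.17,2.35); line(c,.039,vel=.1); st('down')
robot.grip(0,40); st('grip'); z=robot.sense()["tcp_pos"][2]
line(c,.18,vel=.12); st('up')
p=bx(.046,0)
go(p,.18,b+pi/2); robot.sleep(.2)
line(p,z+.024,vel=.1); robot.sleep(.3); st('low')
print(line(p,z+.002,vel=.02,contact_N=3)); st('touch')
robot.grip(.68); st('open'); line(p,.18,vel=.1)
go([.48,.30],.22,b+pi/2); st()
for n in("scene","top"):
    f=robot.grab_frame(n); P=cloud(f)
    cv2.imwrite(f"pics/{n}4.png",cv2.resize(f["image"][150:260,170:330,::-1],None,fx=4,fy=4))
    bf=lambda q:np.round(R.T@(np.asarray(q[:2])/1000-B)*1000,1)
    print(n,'cup',bf(circ(sel(P,bx(.046,.082),.04,.066,.082))),'jug',bf(circ(sel(P,bx(.046,0),.03,.078,.1))))
    r=rect(sel(P,bx(.046,-.082),.045,.040,.052)); print('dish',bf(r),r[4]-np.degrees(b))
    q=sel(P,bx(-.046,0),.115,.041,.052); q=q[(q[:,:2]-B)@R[:,0]<-.008]; r=rect(q); print('plat',bf(r),r[2:],'deg-b',r[4]-np.degrees(b))
    for s in(1,-1):
        g=sel(P,bx(0,.132*s),.025,.048,.064); print('grip',bf(g.mean(0)*1000))
```

```text
down t 38.2 [0.546  0.4136 0.0398] open 1.001 gf 0.0 F [-0.   0.9  0.6]
grip t 38.7 [0.5457 0.4134 0.0396] open 0.554 gf 41.7 F [-2.2 -1.1  4.6]
up t 40.0 [0.5449 0.413  0.1789] open 0.550 gf 41.4 F [-0.2 -0.3 -2.5]
low t 43.4 [ 0.6    -0.0193  0.0639] open 0.552 gf 41.4 F [-0.6  0.5 -2. ]
True
touch t 44.2 [ 0.5997 -0.0194  0.0456] open 0.550 gf 41.8 F [-0.8 -0.4  4.8]
open t 44.5 [ 0.5985 -0.0191  0.0444] open 0.680 gf 0.0 F [ 0.3 -0.3  0.3]
 t 47.3 [0.4808 0.2984 0.22  ] open 0.684 gf 0.0 F [-0.6 -1.   0.9]
scene cup [46.2 83.5] jug [47.4  1.6]
dish [ 45.6 -82. ] 1.4022813082230376
plat [-44.   -0.5] [ 63.9 214.3   5.1] deg-b 0.6022813082230369
grip [  4.7 133.8]
grip [   4.9 -130.3]
top cup [43.1 82.3] jug [44.2  1.8]
dish [ 43.8 -81.6] -2.9977186917769627
plat [-46.7  -0.1] [ 61.8 209.7   4.6] deg-b 0.10228130822303694
grip [  1.1 130.5]
grip [   0.6 -132. ]
```

View pics/scene4.png

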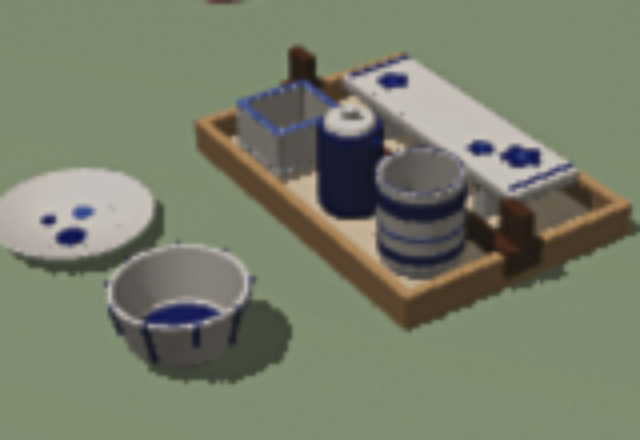

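View pics/top4.png

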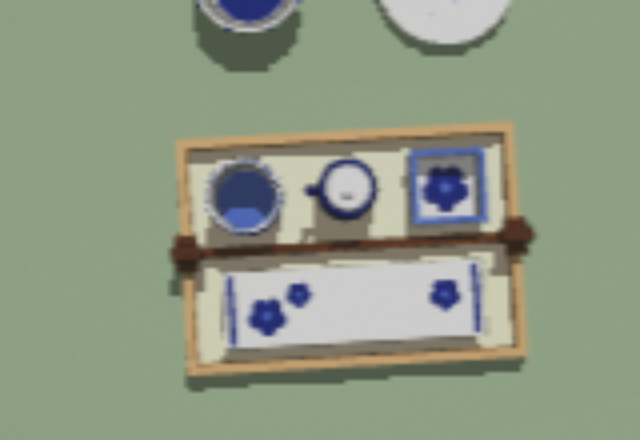

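Both views show all four pieces upright in their places, with clear gaps between cup, jug and dish. The measured positions are well inside the limits, so I'm handing in the job.

```bash
python3 -c "
from plant import robot
print(robot.close_job())"
```

```text
the job is handed in; nothing more can be done
None
```

The sushi set is boxed as asked and handed in at about 47 s of the 104 s limit. My last camera check had every piece within its limits; the hand-in call gave no verdict.

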